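# Clear the bottle and swing out the board-stand arm

### The arm

A 6-joint arm with a two-finger parallel gripper is mounted at the origin on the work surface. World frame = base frame: x ahead of the robot, y to its left, z up, the work surface at z = 0. Lengths are in m, angles in rad, forces in N, time in s.
With the tool pointing down it reaches from about 0.35 to 0.925 m from the base axis. Payload 6.4 kg.
Tool frame: the origin (TCP) lies at the very end of the fingers, on their centre line; the grasp point (between the pads) lies r.pinch_z behind it (r.pinch_z is the distance from the TCP to the grasp point, in m); z points along the fingers, y is the line along which they close (so a half turn about z gives the same grasp; the last joint's range is limited). The gripper opens to 85 mm and grips with 20 to 120 N. Pads are 22 mm wide; open, the fingers measure 114 mm over their backs; the gripper's body (76 mm by 85 mm) begins 54 mm behind the grasp point. The pads swing forward as they close: fully open they stand 13 mm farther back than shut.
Start: joints at [1.026, 0.245, 1.558, -0, 1.339, -0.174], TCP at [0.236, 0.606, 0.231] pointing down, gripper open.
Joint ranges: [-3.13, 3.13], [-1.02, 2.26], [0.13, 2.54], [-0.95, 4.09], [0.21, 2.88], [-2.74, 2.74]. Speed limits (rad/s): [2.57, 2.57, 3.14, 3.14, 3.14, 3.14].

### API

Orientations are given as a rotation vector (axis times angle).
In Python, from cell import r gives the robot as it stands.
- The arm moves only by the tool apply_moves, never from a script. Its argument "commands" is a list of rows, each a list of 5 numbers: the finger opening in mm, from 0 to 85.4, then the shift along the world's x, y, z as a fraction of full scale, then the turn about the world's z as a fraction of full scale. In form: [[grip, dx, dy, dz, roll], ...]. A call has 1 to 12 rows; each row shifts and turns the commanded pose from where the row before left it; what a row does not reach is not made up. Full scale, the value 1, is 0.025 m for a shift and 6 degrees for a turn. A row lasts 1/12 s, in which the tool goes at most 41.7 mm and 7.16 degrees, less where a joint would pass 70% of its speed; a pose out of reach is approached as far as the arm can. A call with a number of a shift or a turn outside -1 to 1 is refused whole. A call with a gripper value outside its range is refused whole. The fingers move at their own pace and stop on an object; "newtons" is the grip in N (left out, the last holds). Time passes only in rows, so rows that do not move let the fingers close. It gives the time, the measured TCP pose, the force, the opening and the grip force at its end, in the units of the state.
- r.state(): the state, without advancing time (a new reading comes with each control period).
- r.grab_frame(name): name is "scene" or "top" or "wrist"; returns a dict with "frame" (420x560x3 uint8, red, green, blue), "range_z" (420x560 float32, m along the optical axis (not along the pixel's ray), 0 where there is no reading), "camera_matrix" (3x3 intrinsics, pixels), "dist_coeffs" ([k1, k2, p1, p2, k3] as OpenCV has them; the pictures are not rectified), "R" (3x3) and "t" (3): a world point X has camera coordinates R X + t; the wrist camera has in their place "tool_from_camera" (4x4, takes a point from camera to tool coordinates, whose origin is the TCP and whose axes are the flange's). Camera axes: x right, y down, z forward; pixel columns grow to the right and rows downward; lengths in m; the calibration is good to about 2 mm. A picture is of the moment at which its call begins: read the wrist's pose just before it.
- r.finish_job(): hands the job in; it is judged then, once.
The state is a dict: "t": time; "joints": joint angles; "qd": joint speeds; "effort": joint torques, N m; "position": TCP position; "tool_rot": TCP orientation; "force": force on the tool from outside, world axes, zero at the start; "wrist_torque": the same for the moment, N m; "finger_gap": opening from 0.0 (shut) to 1.0 (fully open); "gripper_force": force on a finger pad.
Only numpy, scipy, OpenCV 4.12 (cv2) and the standard library are available. Lean on these libraries where they do the work, as an engineer would, in place of code of your own. Each camera call takes 0.05 s, during which the arm holds its last target. There are 200 camera calls.

### The job

Get the board stand ready for the next ware board: swing its folded steel arm out until it snaps fully home in its end detent, square to the rail like the fixed arm. One of the three bottles on the bench stands in the arm's way, so first lift that one off and stand it upright in the free space on the wooden ware board. Leave all the other bottles standing where they are.

Things in the scene. Friction and masses are not known exactly. Their poses are not given: they have to be found in the camera images.
- stand: Low steel board stand fixed on the bench. Origin: on the bench, on the folding arm's vertical hinge axis; z up. Back rail 20 mm thick (centre x = +24 mm, z 46 to 70 mm) runs from the hinge along +y for 262 mm. Hinge post 26 mm across, top at z = 78 mm. Feet 8 mm high under both ends, x -30 to +100 mm; the detent (post 23 mm across, roller top at z = 44 mm) at x = -99, y = +11 mm
- fixed_lug (a point): Top centre of the upturned lug (22 x 12 mm, z 70 to 115 mm) of the stand's fixed arm. That arm is 12 mm thick (z 46 to 70 mm), springs from the rail's far end at stand y = +250 mm and points along the stand's -x to x = -201 mm; the lug is at x = -190 mm
- gate (a joint): Folding arm's angle about the stand's z, rad. 0: folded along +y against the rail; grows as it swings (counter-clockwise from above) towards -x; stop at 1.571, square to the rail. It stays where left (light friction); a sprung roller resists from 1.33 (5 N at the lug), crests at 1.46, then pulls it home. Arm: flat bar 12 mm thick, z 46 to 70 mm, reaching 201 mm from the hinge axis
- gate_lug (a point): Top centre of the upturned lug at the free end of the folding arm, 190 mm from the hinge axis, 115 mm above the bench. The lug rises 45 mm above the arm, from z = 70 to 115 mm; it measures 22 mm along the arm and 12 mm across it
- board: Wooden ware board, a shallow tray 340 x 140 mm, fixed on the bench. Origin: centre of its underside; x along its length, z up. Inner floor 15 mm above the bench, rails 12 to 14 mm thick with their tops 37 mm above the bench. A bottle stands near each end; the middle is free
- bottle_tall: Unglazed clay bottle, 150 mm tall, belly 58 mm across (widest 42 mm up), foot 42 mm, straight round neck over its top 38 mm, 25 mm across (rim 3 mm wider). Origin: centre of its foot; z up along the bottle. It stands on the bench near the stand; which bottle stands in which spot changes
- bottle_round: Unglazed clay bottle, 138 mm tall, belly 64 mm across (widest 45 mm up), foot 44 mm, straight round neck over its top 38 mm, 28 mm across (rim 3 mm wider). Origin: centre of its foot; z up along the bottle. It stands on the bench near the stand; which bottle stands in which spot changes
- bottle_short: Unglazed clay bottle, 126 mm tall, belly 60 mm across (widest 48 mm up), foot 50 mm, straight round neck over its top 38 mm, 32 mm across (rim 3 mm wider). Origin: centre of its foot; z up along the bottle. It stands on the bench near the stand; which bottle stands in which spot changes
- board_bottle_1: Clay bottle shaped like bottle_round (138 mm tall, belly 64 mm), standing on the ware board near its -x end. Origin: centre of its foot
- board_bottle_2: Clay bottle shaped like bottle_tall (150 mm tall, belly 58 mm), standing on the ware board near its +x end. Origin: centre of its foot
There are look-alikes about, which are no part of the job. What is shaped like the bottle_tall but black is not meant. What is shaped like the board_bottle_2 but blue is not meant.

How it is judged:
By the outcome, as a careful person would: the job done as asked, in the order asked, and still so for the second after the job is handed in, with the robot touching nothing.
It also fails if it takes over 54 s, if anything falls off the work surface, if the arm or the gripper's body presses on something with over 40 N, if the wrist force passes 120 N, or if a joint passes its speed limit or range.

## Working session

There is one attempt and no reset: what is moved stays moved. The work goes in short steps, Python scripts to look and compute and a tool call to move; the robot and the scene stay as the last step left them, time stands still between calls to the robot, and variables do not carry over. Pictures are saved under pics/ and viewed, at most 10 in all, crops included, and the job is handed in when it is done.

Besides the shell and the picture viewer there is one more tool, called after "Emit:" as name(argument=value, ...), one argument or row to a line, values as JSON. apply_moves: Moves the arm, as the interface text tells. Shift numbers are shares of 0.025 m and turn numbers shares of 6 degrees, none past 1 either way. Its arguments: {"type":"object","properties":{"commands":{"type":"array","items":{"type":"array","items":{"type":"number"}}},"newtons":{"type":"number"}},"required":["commands"]}

```bash
mkdir -p pics; ls; python3 - <<'E'
from cell import r
import cv2,numpy as np,pickle
D={}
for n in ("scene","top"):
    f=r.grab_frame(n);D[n]=f;cv2.imwrite(f"pics/{n}1.png",f["frame"][...,::-1])
    print(n,f["camera_matrix"].tolist(),f["dist_coeffs"],f["R"].round(3).tolist(),f["t"], (f["range_z"]>0).mean())
pickle.dump(D,open("f1.pkl","wb"))
s=r.state();print(s,r.pinch_z)
E
```

```text
pics
scene [[404.2662515874976, 0.0, 279.80549343665984], [0.0, 404.2662515874976, 209.92530447528063], [0.0, 0.0, 1.0]] [0.01835178 0.         0.         0.         0.        ] [[-0.887, 0.461, 0.015], [0.237, 0.483, -0.843], [-0.396, -0.744, -0.538]] [ 0.42196812 -0.0682707   1.28625591] 0.9958886054421768
top [[395.380636440176, 0.0, 280.59513771448695], [0.0, 395.380636440176, 212.23401849716035], [0.0, 0.0, 1.0]] [-0.10875962  0.          0.          0.          0.        ] [[0.006, -1.0, 0.024], [-0.996, -0.008, -0.091], [0.091, -0.024, -0.996]] [0.04108007 0.50446135 0.91322508] 0.9960289115646258
{'t': 0.1, 'joints': array([ 1.02589195e+00,  2.45779048e-01,  1.55889819e+00, -5.60823911e-06,
        1.33872140e+00, -1.74079294e-01]), 'qd': array([ 0.00100311, -0.00205119, -0.00328148,  0.00223327, -0.00079322,
        0.00144588]), 'effort': array([ 1.29765678e-03, -4.30666888e+01, -3.27132261e+01, -1.37139464e-04,
        2.76390529e-03, -9.77764046e-06]), 'position': array([0.23526478, 0.60538226, 0.23026499]), 'tool_rot': array([-5.79040555e-01, -3.08712648e+00,  2.65797457e-03]), 'force': array([-0.13555917,  0.11920403,  0.3622821 ]), 'wrist_torque': array([ 0.02120504, -0.01063393,  0.0073608 ]), 'gripper_force': 0.0, 'finger_gap': 0.9994848267425157} 0.0187
```

View pics/scene1.png

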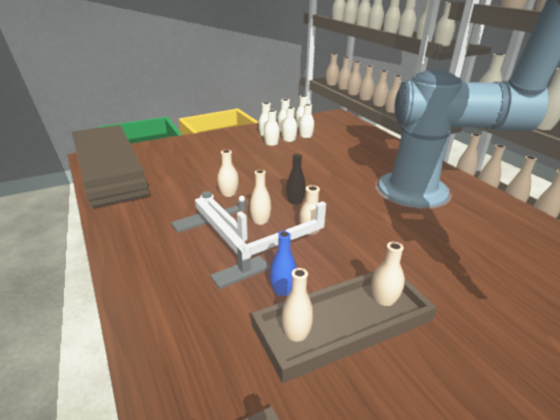

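View pics/top1.png

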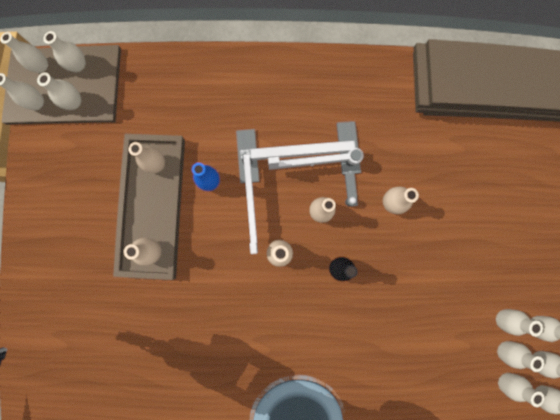

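The stand's rail runs from (245,155) to the hinge at (355,155) in the top view. The folded arm lies against it, with its lug at (272,163). The detent is at (352,200).

There are three clay bottles by the stand: A at (322,208), B at (280,253) and C at (405,197). The black look-alike is at (342,268) and the blue one at (205,178). Only A lies inside the arm's swing quadrant. Next I'll measure positions and check this.

```bash
cat > h.py <<'E'
import numpy as np,cv2,pickle
def rays(f,px):
    return cv2.undistortPoints(np.float64(px).reshape(-1,1,2),f["camera_matrix"],f["dist_coeffs"]).reshape(-1,2)
def cloud(f,R=None,t=None):
    R=f["R"] if R is None else R; t=f["t"] if t is None else t
    h,w=f["range_z"].shape
    u,v=np.meshgrid(np.arange(w),np.arange(h))
    n=rays(f,np.stack([u,v],-1).reshape(-1,2)); z=f["range_z"].reshape(-1,1).astype(float)
    P=(np.c_[n,np.ones(len(n))]*z-t)@R
    P[z[:,0]==0]=np.nan
    return P.reshape(h,w,3)
def tri(fs,pxs):
    A=[];b=[]
    for f,p in zip(fs,pxs):
        n=rays(f,[p])[0]
        for k in (0,1):
            a=f["R"][k]-n[k]*f["R"][2];A.append(a);b.append(-(f["t"][k]-n[k]*f["t"][2]))
    x,res,_,_=np.linalg.lstsq(np.array(A),np.array(b),rcond=None);return x
def circ(p):
    A=np.c_[2*p,np.ones(len(p))];s=np.linalg.lstsq(A,(p**2).sum(1),rcond=None)[0]
    return s[:2],np.sqrt(s[2]+s[:2]@s[:2])
E
python3 - <<'E'
from h import *
D=pickle.load(open("f1.pkl","rb"))
C={n:cloud(D[n]) for n in D}
T=C["top"]
for u,v in [(322,208),(280,253),(405,197),(342,268),(205,178),(150,158),(148,252),(355,155),(272,163),(253,250),(352,200),(150,205),(300,300)]: print((u,v),T[v,u].round(3))
allp={n:C[n].reshape(-1,3) for n in C}
# bottles: cluster xy of points z 0.1..0.16
for n in C:
    P=C[n];m=(P[...,2]>.095)&(P[...,2]<.18)&(P[...,0]>.25)&(P[...,0]<.9)&(P[...,1]<.55)&(P[...,1]>-.3)
    k,lab,st,ce=cv2.connectedComponentsWithStats(m.astype(np.uint8))
    for i in range(1,k):
        if st[i,4]<12: continue
        q=P[lab==i];z=np.percentile(q[:,2],97)
        rim=q[q[:,2]>z-.006]; c,rad=circ(rim[:,:2])
        print(n,ce[i].round(),st[i,4],"mean",rim.mean(0).round(4),"fit",c.round(4),rad.round(4),"top",z.round(4),D[n]["frame"][lab==i].mean(0).round())
E
```

```text
(322, 208) [ 0.503 -0.039  0.138]
(280, 253) [0.409 0.048 0.127]
(405, 197) [ 0.528 -0.216  0.139]
(342, 268) [ 0.378 -0.084  0.114]
(205, 178) [0.569 0.211 0.108]
(150, 158) [0.612 0.331 0.115]
(148, 252) [0.408 0.332 0.103]
(355, 155) [ 0.631 -0.123  0.079]
(272, 163) [0.603 0.066 0.112]
(253, 250) [0.415 0.105 0.116]
(352, 200) [ 0.532 -0.122  0.044]
(150, 205) [0.52  0.358 0.015]
(300, 300) [ 0.296 -0.004 -0.   ]
scene [226. 158.] 172 mean [ 0.5364 -0.2268  0.1389] fit [ 0.5354 -0.2289] 0.0108 top 0.1407 [225. 211. 187.]
scene [296. 165.] 217 mean [ 0.3767 -0.094   0.1509] fit [ 0.3757 -0.0962] 0.0105 top 0.1524 [82. 70. 62.]
scene [260. 182.] 257 mean [ 0.5118 -0.0485  0.151 ] fit [ 0.5113 -0.0501] 0.0097 top 0.1522 [225. 211. 187.]
scene [312. 193.] 198 mean [0.4116 0.0486 0.1271] fit [0.4107 0.0469] 0.0126 top 0.1286 [214. 198. 174.]
scene [320. 207.] 97 mean [0.4228 0.105  0.1151] fit [0.422  0.1033] 0.0087 top 0.1171 [223. 222. 217.]
scene [241. 217.] 95 mean [0.6117 0.0633 0.1156] fit [0.6117 0.0626] 0.0083 top 0.1175 [214. 213. 210.]
scene [283. 246.] 402 mean [0.5832 0.21
[... 710 characters left out ...]
5 0.2174 0.1506] fit [0.5807 0.2174] 0.0096 top 0.1527 [ 52.  89. 154.]
top [407. 196.] 246 mean [ 0.5331 -0.2294  0.1384] fit [ 0.5331 -0.2295] 0.0103 top 0.1408 [182. 161. 141.]
top [326. 207.] 240 mean [ 0.5085 -0.05    0.1503] fit [ 0.5085 -0.0501] 0.0094 top 0.1526 [185. 165. 144.]
top [138. 251.] 429 mean [0.4097 0.3516 0.1535] fit [0.4097 0.3518] 0.0106 top 0.1557 [172. 153. 133.]
top [253. 248.] 65 mean [0.4198 0.1056 0.1149] fit [0.4198 0.1057] 0.0074 top 0.1174 [229. 224. 222.]
top [280. 254.] 197 mean [0.4081 0.0482 0.1265] fit [0.4081 0.0481] 0.0118 top 0.1293 [183. 164. 146.]
top [347. 270.] 253 mean [ 0.3737 -0.0963  0.1505] fit [ 0.3738 -0.0963] 0.0096 top 0.1532 [53. 47. 46.]
```

```bash
python3 - <<'E'
from h import *
D=pickle.load(open("f1.pkl","rb"))
for n in D:
    P=cloud(D[n]); I=D[n]["frame"].astype(int)
    roi=(abs(P[...,0]-.53)<.17)&(P[...,1]>-.18)&(P[...,1]<.16)
    grey=(I.max(-1)-I.min(-1)<25)
    z=P[...,2]
    m=roi&grey&(z>.0735)&(z<.084)&(P[...,1]<-.09); q=P[m]; c,rad=circ(q[:,:2]); print(n,"post",len(q),np.median(q,0).round(4),c.round(4),rad.round(4))
    m=roi&grey&(z>.064)&(z<.075)
    a=P[m&(P[...,0]>.615)&(P[...,1]>-.08)&(P[...,1]<.1)]
    f=np.polyfit(a[:,1],a[:,0],1); print(" rail",len(a),f,np.degrees(np.arctan(-f[0])))
    a=P[m&(P[...,0]<.60)&(P[...,0]>.44)&(P[...,1]>.07)]
    f=np.polyfit(a[:,0],a[:,1],1); print(" fixed arm",len(a),f,np.degrees(np.arctan(f[0])))
    a=P[m&(P[...,0]<.617)&(P[...,0]>.595)&(P[...,1]<.05)&(P[...,1]>-.1)]
    f=np.polyfit(a[:,1],a[:,0],1) if len(a)>5 else [0,0]; print(" gate",len(a),f,np.degrees(np.arctan(-f[0])))
    m=roi&(z>.036)&(z<.05)&(abs(P[...,0]-.53)<.04)&(abs(P[...,1]+.125)<.03); print(" det",P[m].mean(0),m.sum())
    m=(abs(z-.037)<.004)&(abs(P[...,1]-.35)<.1)&(abs(P[...,0]-.51)<.2); b=P[m][:,:2]; b=b[(b[:,1]>.25)]
    print(" board",cv2.minAreaRect(b.astype(np.float32)))
I=cv2.resize(D["scene"]["frame"][140:260,180:340],None,fx=4,fy=4,interpolation=cv2.INTER_CUBIC)
cv2.imwrite("pics/crop1.png",I[...,::-1])
E
```

```text
scene post 57 [ 0.6351 -0.1183  0.0786] [ 0.5202 -0.0849] 0.1227
 rail 597 [-0.03786854  0.63986189] 2.1686712079810913
 fixed arm 263 [0.10070802 0.06295332] 5.750755183913801
 gate 26 [-0.03788043  0.61476981] 2.1693515737235485
 det [ 0.53673347 -0.12146054  0.04121481] 19
 board ((0.5183317065238953, 0.3567417562007904), (0.1438538283109665, 0.34297317266464233), 87.84713745117188)
top post 124 [ 0.6318 -0.1233  0.0784] [ 0.5176 -0.0936] 0.1212
 rail 955 [-0.02146102  0.63822964] 1.22943687432711
 fixed arm 383 [0.09816536 0.0640208 ] 5.606498123824196
 gate 116 [-0.06598876  0.61350253] 3.775403788287574
 det [ 0.53244088 -0.12324545  0.04119079] 35
 board ((0.5175780057907104, 0.3586485683917999), (0.14237259328365326, 0.34184014797210693), 87.81285858154297)
```

View pics/crop1.png

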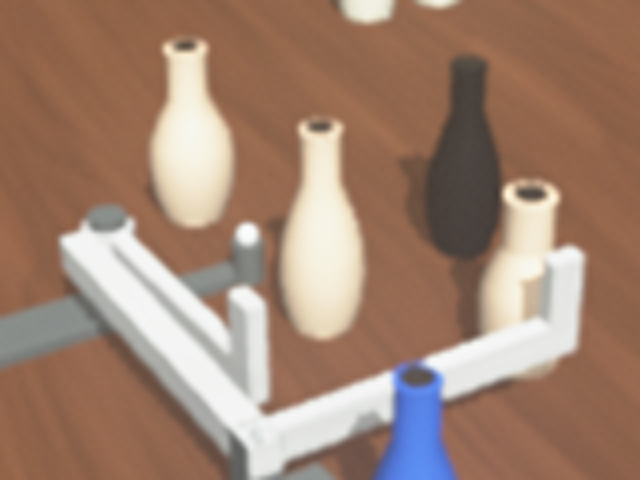

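The crop confirms the choice. A, at crop (320,230), is the bottle directly in front of the folded gate arm. B stands beyond the fixed arm's lug and C is behind the hinge. Both the black and the blue look-alikes are excluded. A's rim is at z≈0.151, so it is bottle_tall, at about (0.510,-0.050). Next I'll move above it.

Emit:
apply_moves(
  commands=[
    [85,0.4,-0.97,0,0],
    [85,0.4,-0.97,0,0],
    [85,0.4,-0.97,0,0],
    [85,0.4,-0.97,0,0],
    [85,0.4,-0.97,0,0],
    [85,0.4,-0.97,0,0],
    [85,0.4,-0.97,0,0],
    [85,0.4,-0.97,0,0],
    [85,0.4,-0.97,0,0],
    [85,0.4,-0.97,0,0],
    [85,0.4,-0.97,0,0],
    [85,0.4,-0.97,0,0],
  ],
  newtons=40,
)

```text
t: 1.1
position: [0.3555, 0.3135, 0.2309]
tool_rot: [-0.579, -3.087, 0.001]
force: [0.9, 0.1, 0.1]
finger_gap: 0.995
gripper_force: 0.0
```

Emit:
apply_moves(
  commands=[
    [85,0.4,-0.97,0,0],
    [85,0.4,-0.97,0,0],
    [85,0.4,-0.97,0,0],
    [85,0.4,-0.97,0,0],
    [85,0.4,-0.97,0,0],
    [85,0.4,-0.97,0,0],
    [85,0.4,-0.97,0,0],
    [85,0.4,-0.97,0,0],
    [85,0.4,-0.97,0,0],
    [85,0.4,-0.97,0,0],
    [85,0.4,-0.97,0,0],
    [85,0.4,-0.97,0,0],
  ],
)

```text
t: 2.1
position: [0.4755, 0.0226, 0.2309]
tool_rot: [-0.579, -3.087, -0.0]
force: [0.8, 0.4, -0.5]
finger_gap: 0.994
gripper_force: 0.0
```

Emit:
apply_moves(
  commands=[
    [85,0.47,-0.97,0,0],
    [85,0.47,-0.97,0,0],
    [85,0.47,-0.97,0,0],
    [85,0,0,0,0],
    [85,0,0,0,0],
  ],
)

```text
t: 2.52
position: [0.5107, -0.0497, 0.2307]
tool_rot: [-0.582, -3.086, -0.001]
force: [-0.4, 0.4, -0.3]
finger_gap: 0.997
gripper_force: 0.0
```

```bash
cat >> h.py <<'E'
def wcloud(r):
    s=r.state(); f=r.grab_frame("wrist"); M=f["tool_from_camera"]
    Rt=cv2.Rodrigues(np.float64(s["tool_rot"]))[0]
    Rw=Rt@M[:3,:3]; tw=Rt@M[:3,3]+s["position"]
    return f,cloud(f,Rw.T,-Rw.T@tw)
E
python3 - <<'E'
from h import *
from cell import r
f,P=wcloud(r)
cv2.imwrite("pics/w1.png",f["frame"][...,::-1])
q=P.reshape(-1,3); q=q[(abs(q[:,0]-.51)<.03)&(abs(q[:,1]+.05)<.03)]
z=q[:,2]; print(len(q),np.percentile(z,[50,90,97]))
rim=q[(z>.144)&(z<.157)]; print(circ(rim[:,:2]),rim.mean(0),(rim.min(0)+rim.max(0))/2)
l=P.reshape(-1,3); l=l[(abs(l[:,0]-.61)<.03)&(abs(l[:,1]-.063)<.03)&(l[:,2]>.108)]; print("lug",len(l),l.mean(0) if len(l) else 0)
d=P.reshape(-1,3); d=d[(abs(d[:,0]-.633)<.025)&(abs(d[:,1]+.125)<.025)&(d[:,2]>.074)]; print("post",len(d),(d.min(0)+d.max(0))/2 if len(d) else 0)
E
```

```text
14049 [0.30711522 0.31528683 0.31753123]
(array([ 0.50799424, -0.05050905]), np.float64(0.00943041300252787)) [ 0.50771176 -0.0503936   0.15059948] [ 0.50836964 -0.05073904  0.14862923]
lug 578 [0.60751292 0.06259006 0.1142447 ]
post 578 [ 0.63197365 -0.12467359  0.07714292]
```

View pics/w1.png

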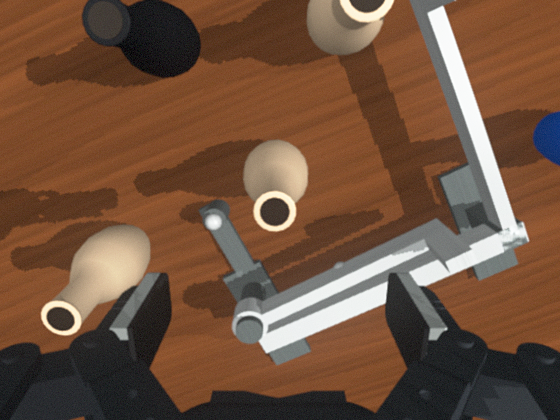

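The wrist view shows bottle A's rim at (275,211), which gives (0.508,-0.0505,0.151). All three views agree, so I'll descend and grip the neck.

Emit:
apply_moves(
  commands=[
    [85,-0.06,-0.02,-0.8,0],
    [85,0,0,-0.8,0],
    [85,0,0,-0.8,0],
    [85,0,0,-0.8,0],
    [85,0,0,-0.8,0],
    [85,0,0,-0.6,0],
    [85,0,0,0,0],
    [85,0,0,0,0],
  ],
)

```text
t: 3.23
position: [0.5084, -0.0482, 0.1158]
tool_rot: [-0.577, -3.086, -0.001]
force: [-0.0, 0.5, 0.4]
finger_gap: 0.998
gripper_force: 0.0
```

Emit:
apply_moves(
  commands=[
    [10,0,0,0,0],
    [10,0,0,0,0],
    [10,0,0,0,0],
    [10,0,0,0,0],
    [10,0,0,0,0],
    [10,0,0,0,0],
    [10,0,0,0,0],
    [10,0,0,0,0],
    [10,0,0,0,0],
    [10,0,0,0,0],
  ],
  newtons=40,
)

```text
t: 4.07
position: [0.5098, -0.0498, 0.117]
tool_rot: [0.579, 3.087, -0.001]
force: [-0.1, -1.4, 4.8]
finger_gap: 0.286
gripper_force: 40.1
```

Emit:
apply_moves(
  commands=[
    [10,0,0,0.3,0],
    [10,0,0,0.6,0],
    [10,0,0,0.8,0],
    [10,0,0,0.8,0],
    [10,0,0,0.8,0],
    [10,0,0,0.8,0],
    [10,0,0,0.4,0],
    [10,0,0,0,0],
  ],
)

```text
t: 4.73
position: [0.5102, -0.0495, 0.2309]
tool_rot: [0.578, 3.084, -0.0]
force: [0.1, -0.5, -2.5]
finger_gap: 0.285
gripper_force: 39.6
```

```bash
python3 - <<'E'
from h import *
from cell import r
f=r.grab_frame("scene");P=cloud(f)
cv2.imwrite("pics/s2.png",f["frame"][...,::-1])
s=r.state();print(s["position"],s["finger_gap"],s["force"])
q=P[(abs(P[...,0]-.51)<.05)&(abs(P[...,1]+.05)<.05)&(P[...,2]>.03)]
print("lowest z of held bottle",np.percentile(q[:,2],[0.5,2,5]))
E
```

```text
[ 0.50938877 -0.04932282  0.2289918 ] 0.2833121914211537 [-0.01458665  0.73324827 -3.24492574]
lowest z of held bottle [0.11949919 0.12996828 0.14500647]
```

View pics/s2.png

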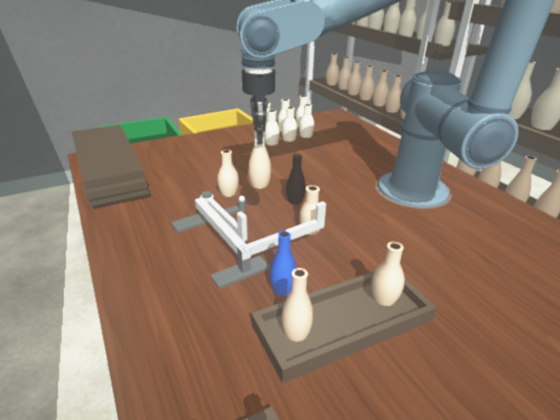

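The picture shows the bottle held upright at (260,165), with its foot about 0.11 m up. I'll carry it over to the board's middle.

Emit:
apply_moves(
  commands=[
    [10,-0.2,0.4,0,0],
    [10,-0.2,0.7,0,0],
    [10,0,0.9,0,0],
    [10,0,0.9,0,0],
    [10,0,0.9,0,0],
    [10,0,0.9,0,0],
    [10,0,0.9,0,0],
    [10,0,0.9,0,0],
    [10,0,0.9,0,0],
    [10,0,0.9,0,0],
    [10,0,0.9,0,0],
    [10,0,0.9,0,0],
  ],
)

```text
t: 5.78
position: [0.4973, 0.2046, 0.2264]
tool_rot: [-0.578, -3.084, 0.002]
force: [0.8, -0.5, -2.0]
finger_gap: 0.282
gripper_force: 39.6
```

Emit:
apply_moves(
  commands=[
    [10,0,0.9,0,0],
    [10,0,0.9,0,0],
    [10,0,0.9,0,0],
    [10,0.2,0.9,0,0],
    [10,0.2,0.9,0,0],
    [10,0.2,0.9,0,0],
    [10,0,0.4,0,0],
    [10,0,0.2,0,0],
    [10,0,0,0,0],
    [10,0,0,0,0],
  ],
)

```text
t: 6.62
position: [0.5135, 0.3524, 0.2279]
tool_rot: [-0.579, -3.086, 0.002]
force: [1.6, -0.3, -2.7]
finger_gap: 0.282
gripper_force: 39.7
```

```bash
python3 - <<'E'
from h import *
from cell import r
s=r.state();print(s["position"],s["force"])
for n in ("scene",):
    f=r.grab_frame(n);P=cloud(f)
    q=P[(abs(P[...,0]-.515)<.05)&(abs(P[...,1]-.353)<.05)&(P[...,2]>.06)&(P[...,2]<.2)]
    print(n,"lowest",np.percentile(q[:,2],[0.5,2]),q.mean(0))
    fl=P[(abs(P[...,0]-.515)<.06)&(abs(P[...,1]-.353)<.05)&(P[...,2]<.03)]; print("floor",np.median(fl[:,2]))
E
```

```text
[0.5135471  0.35244716 0.22790096] [ 1.60610418 -0.25908813 -2.65745956]
scene lowest [0.11326088 0.116231  ] [0.52731248 0.3670276  0.16282708]
floor 0.014710494755417417
```

Emit:
apply_moves(
  commands=[
    [10,0.05,0,-0.5,0],
    [10,0,0,-0.8,0],
    [10,0,0,-0.8,0],
    [10,0,0,-0.8,0],
    [10,0,0,-0.5,0],
    [10,0,0,-0.2,0],
    [10,0,0,-0.1,0],
    [10,0,0,0,0],
    [10,0,0,0,0],
  ],
)

```text
t: 7.42
position: [0.5163, 0.3533, 0.1375]
tool_rot: [0.579, 3.086, 0.002]
force: [-0.2, 0.2, -2.7]
finger_gap: 0.283
gripper_force: 39.7
```

Emit:
apply_moves(
  commands=[
    [10,0,0,-0.08,0],
    [10,0,0,-0.08,0],
    [10,0,0,0,0],
  ],
)

```text
t: 7.67
position: [0.5156, 0.3531, 0.1325]
tool_rot: [0.579, 3.087, 0.0]
force: [-1.2, -0.3, -3.2]
finger_gap: 0.285
gripper_force: 39.7
```

Emit:
apply_moves(
  commands=[
    [10,0,0,-0.04,0],
    [10,0,0,0,0],
  ],
)

```text
t: 7.83
position: [0.5159, 0.3532, 0.1321]
tool_rot: [0.579, 3.087, 0.001]
force: [-1.1, -0.3, 0.3]
finger_gap: 0.284
gripper_force: 40.1
```

Contact is starting: the measured weight has dropped to about zero. I'll lower a touch more, then release slowly.

Emit:
apply_moves(
  commands=[
    [10,0,0,-0.03,0],
    [10,0,0,0,0],
  ],
)

```text
t: 8.0
position: [0.5162, 0.3533, 0.132]
tool_rot: [0.579, 3.086, 0.001]
force: [-2.2, -1.9, 5.4]
finger_gap: 0.282
gripper_force: 40.6
```

Emit:
apply_moves(
  commands=[
    [40,0,0,0,0],
    [60,0,0,0,0],
    [85,0,0,0,0],
    [85,0,0,0,0],
    [85,0,0,0,0],
    [85,0,0,0,0],
    [85,0,0,0,0],
  ],
)

```text
t: 8.58
position: [0.5155, 0.3531, 0.1305]
tool_rot: [-0.579, -3.088, 0.0]
force: [-0.8, -0.5, 0.6]
finger_gap: 0.994
gripper_force: 0.0
```

Emit:
apply_moves(
  commands=[
    [85,0,0,0.4,0],
    [85,0,0,0.8,0],
    [85,0,0,0.9,0],
    [85,0,0,0.9,0],
    [85,0,0,0.9,0],
    [85,0,0,0,0],
  ],
)

```text
t: 9.08
position: [0.5181, 0.3544, 0.235]
tool_rot: [0.577, 3.079, 0.009]
force: [0.8, -0.1, 1.8]
finger_gap: 0.992
gripper_force: 0.0
```

```bash
python3 - <<'E'
from h import *
from cell import r
D={n:r.grab_frame(n) for n in ("scene","top")}
cv2.imwrite("pics/s3.png",D["scene"]["frame"][...,::-1])
for n in D:
    P=cloud(D[n])
    q=P[(abs(P[...,0]-.516)<.04)&(abs(P[...,1]-.353)<.04)&(P[...,2]>.13)&(P[...,2]<.175)]
    if len(q)>10: z=np.percentile(q[:,2],97);k=q[q[:,2]>z-.006];print(n,"rim",z,circ(k[:,:2]))
    q=P[(abs(P[...,0]-.516)<.04)&(abs(P[...,1]-.353)<.04)&(P[...,2]>.05)&(P[...,2]<.065)]
    if len(q)>10: print("belly",circ(q[:,:2]))
f,P=wcloud(r); P=P.reshape(-1,3)
q=P[(abs(P[:,0]-.516)<.03)&(abs(P[:,1]-.353)<.03)&(P[:,2]>.14)&(P[:,2]<.175)];
if len(q): print("wrist rim",len(q),circ(q[q[:,2]>.16][:,:2]),q.max(0))
pickle.dump(D,open("f3.pkl","wb"));print(r.state()["position"])
E
```

```text
scene rim 0.16743714221750422 (array([0.51793578, 0.35318998]), np.float64(0.00998987769927189))
belly (array([0.51808267, 0.35347976]), np.float64(0.0277277129016445))
belly (array([0.51542211, 0.3552822 ]), np.float64(0.02913014115539078))
wrist rim 1838 (array([0.51496534, 0.35375436]), np.float64(0.009410253777723698)) [0.52849805 0.36692025 0.16781296]
[0.51536034 0.35303031 0.22801558]
```

View pics/s3.png

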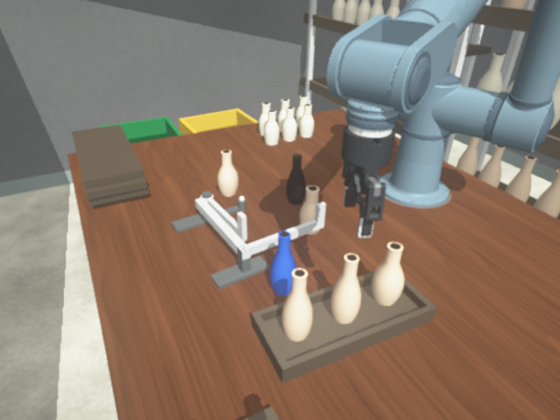

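The bottle stands upright in the tray at (346,290), and everything else is undisturbed. Now I'll go behind the gate lug with the fingers shut and turned.

Emit:
apply_moves(
  commands=[
    [0,0.43,-0.95,0,-0.86],
    [0,0.43,-0.95,0,-0.86],
    [0,0.43,-0.95,0,-0.86],
    [0,0.43,-0.95,0,-0.86],
    [0,0.43,-0.95,0,-0.86],
    [0,0.43,-0.95,0,-0.86],
    [0,0.43,-0.95,0,-0.86],
    [0,0.43,-0.95,0,-0.86],
    [0,0.43,-0.95,0,-0.86],
    [0,0.43,-0.95,0,-0.86],
    [0,0.43,-0.95,0,-0.86],
    [0,0.43,-0.95,0,-0.86],
  ],
)

```text
t: 10.23
position: [0.6439, 0.0669, 0.2259]
tool_rot: [-2.089, -2.343, 0.003]
force: [0.6, 1.0, 0.3]
finger_gap: -0.002
gripper_force: 0.0
```

Emit:
apply_moves(
  commands=[
    [0,0,0,0,0],
    [0,0,0,0,0],
  ],
)

```text
t: 10.4
position: [0.644, 0.0671, 0.226]
tool_rot: [-2.085, -2.346, 0.003]
force: [0.2, -0.8, -0.2]
finger_gap: -0.002
gripper_force: 0.0
```

```bash
python3 - <<'E'
from h import *
from cell import r
f,P=wcloud(r); P=P.reshape(-1,3)
cv2.imwrite("pics/w4.png",f["frame"][...,::-1])
s=r.state();R=cv2.Rodrigues(s["tool_rot"])[0];print(s["position"],"y_ang",np.degrees(np.arctan2(R[1,1],R[0,1])),s["joints"].round(2),s["finger_gap"])
l=P[(abs(P[:,0]-.61)<.03)&(abs(P[:,1]-.063)<.03)&(P[:,2]>.109)&(P[:,2]<.12)]
if len(l)>20: print("lug",len(l),cv2.minAreaRect(l[:,:2].astype(np.float32)))
E
```

```text
[0.64372724 0.06807333 0.22632613] y_ang 6.851119964681222 [-0.07  0.24  1.57  0.    1.33 -0.19] 0.0016072310893926682
lug 583 ((0.6089491844177246, 0.0628722533583641), (0.012325257062911987, 0.022708892822265625), 7.409607887268066)
```

View pics/w4.png

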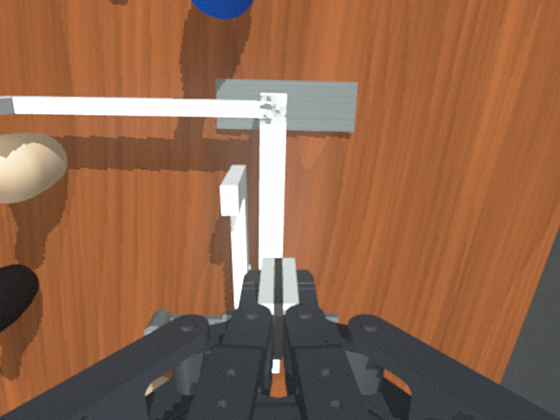

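The wrist view shows the lug at (232,192) and the shut fingers at (278,285), on the rail side of it. I'll descend behind the lug and work out the arc.

Emit:
apply_moves(
  commands=[
    [0,0,0,-0.9,0],
    [0,0,0,-0.9,0],
    [0,0,0,-0.9,0],
    [0,0,0,-0.9,0],
    [0,0,0,-0.9,0],
    [0,0,0,-0.9,0],
    [0,0,0,0,0],
    [0,0,0,0,0],
  ],
)

```text
t: 11.12
position: [0.6428, 0.0693, 0.0914]
tool_rot: [-2.081, -2.349, 0.004]
force: [-0.3, -0.4, 0.9]
finger_gap: -0.007
gripper_force: 0.0
```

```bash
python3 - <<'E'
import numpy as np
from cell import r
s=r.state();print(s["position"],s["force"])
H=np.array([.633,-.1245]);d=.02
def pos(a):
    a=np.radians(a);return H+.19*np.array([np.cos(a),np.sin(a)])-d*np.array([-np.sin(a),np.cos(a)])
p=s["position"][:2]
for a in [97]+list(range(100,190,3)):
    q=pos(a);print(a,q.round(4),((q-p)/.025).round(2));p=q
E
```

```text
[0.64281874 0.0693293  0.09144518] [-0.28203167 -0.37409613  0.94839528]
97 [0.6297 0.0665] [-0.52 -0.11]
100 [0.6197 0.0661] [-0.4  -0.02]
103 [0.6097 0.0651] [-0.4  -0.04]
106 [0.5999 0.0637] [-0.4  -0.06]
109 [0.5901 0.0617] [-0.39 -0.08]
112 [0.5804 0.0592] [-0.39 -0.1 ]
115 [0.5708 0.0562] [-0.38 -0.12]
118 [0.5615 0.0526] [-0.37 -0.14]
121 [0.5523 0.0487] [-0.37 -0.16]
124 [0.5433 0.0442] [-0.36 -0.18]
127 [0.5346 0.0393] [-0.35 -0.2 ]
130 [0.5262 0.0339] [-0.34 -0.21]
133 [0.518  0.0281] [-0.33 -0.23]
136 [0.5102 0.0219] [-0.31 -0.25]
139 [0.5027 0.0152] [-0.3  -0.27]
142 [0.4956 0.0082] [-0.29 -0.28]
145 [0.4888 0.0009] [-0.27 -0.29]
148 [ 0.4825 -0.0069] [-0.25 -0.31]
151 [ 0.4765 -0.0149] [-0.24 -0.32]
154 [ 0.471  -0.0232] [-0.22 -0.33]
157 [ 0.4659 -0.0319] [-0.2  -0.34]
160 [ 0.4613 -0.0407] [-0.18 -0.35]
163 [ 0.4571 -0.0498] [-0.17 -0.36]
166 [ 0.4535 -0.0591] [-0.15 -0.37]
169 [ 0.4503 -0.0686] [-0.13 -0.38]
172 [ 0.4476 -0.0783] [-0.11 -0.39]
175 [ 0.4455 -0.088 ] [-0.09 -0.39]
178 [ 0.4438 -0.0979] [-0.07 -0.39]
181 [ 0.4427 -0.1078] [-0.05 -0.4 ]
184 [ 0.4421 -0.1178] [-0.02 -0.4 ]
187 [ 0.442  -0.1278] [-0.  -0.4]
```

Emit:
apply_moves(
  commands=[
    [0,-0.3,-0.1,0,0],
    [0,-0.22,-0.01,0,0.1],
    [0,-0.4,-0.02,0,0.5],
    [0,-0.4,-0.04,0,0.5],
    [0,-0.4,-0.06,0,0.5],
    [0,-0.39,-0.08,0,0.5],
    [0,-0.39,-0.1,0,0.5],
  ],
)

```text
t: 11.7
position: [0.5822, 0.058, 0.0951]
tool_rot: [1.741, 2.612, 0.003]
force: [0.7, 1.0, 0.2]
finger_gap: -0.001
gripper_force: 0.4
```

Emit:
apply_moves(
  commands=[
    [0,-0.38,-0.12,0,0.5],
    [0,-0.37,-0.14,0,0.5],
    [0,-0.37,-0.16,0,0.5],
    [0,-0.36,-0.18,0,0.5],
    [0,-0.35,-0.2,0,0.5],
    [0,-0.34,-0.21,0,0.5],
    [0,-0.33,-0.23,0,0.5],
    [0,-0.31,-0.25,0,0.5],
    [0,0,0,0,0],
  ],
)

```text
t: 12.45
position: [0.5112, 0.0201, 0.0944]
tool_rot: [1.164, 2.916, 0.0]
force: [-0.0, -0.5, 0.1]
finger_gap: -0.002
gripper_force: 0.0
```

```bash
python3 - <<'E'
from h import *
from cell import r
s=r.state();print(s["position"],s["force"])
for n in ("scene","top"):
    f=r.grab_frame(n);P=cloud(f);I=f["frame"].astype(int)
    cv2.imwrite(f"pics/{n}5.png",I[...,::-1])
    g=(I.max(-1)-I.min(-1)<25)&(I.mean(-1)>110)
    q=P[g&(P[...,2]>.07)&(P[...,2]<.12)&(P[...,0]>.43)&(P[...,0]<.6)&(P[...,1]<.06)&(P[...,1]>-.1)]
    print(n,len(q),np.median(q,0) if len(q) else 0)
    q=P[g&(P[...,2]>.055)&(P[...,2]<.074)&(P[...,0]>.5)&(P[...,0]<.615)&(P[...,1]<.05)&(P[...,1]>-.12)]
    if len(q)>10: print(" bar dir",len(q),cv2.fitLine(q[:,:2].astype(np.float32),cv2.DIST_HUBER,0,.01,.01).ravel())
E
```

```text
[0.51116294 0.02006633 0.09435187] [-0.00115315 -0.51525748  0.14395292]
scene 249 [0.51889447 0.00073764 0.07294522]
 bar dir 429 [ 0.7206955  -0.6932518   0.54940605 -0.03821997]
top 0 0
 bar dir 47 [ 0.5680794 -0.8229738  0.6078088 -0.1019893][ WARN:0@1.675] global loadsave.cpp:1063 imwrite_ Unsupported depth image for selected encoder is fallbacked to CV_8U.
```

View pics/scene5.png

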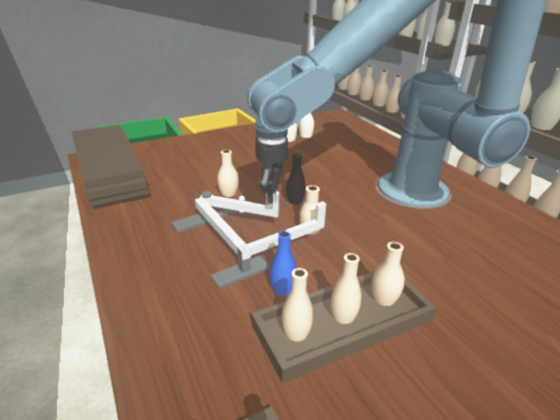

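The gate bar follows: its lug is at (275,208) and the bar direction is about 136°. I'll continue the arc.

Emit:
apply_moves(
  commands=[
    [0,-0.3,-0.27,0,0.5],
    [0,-0.29,-0.28,0,0.5],
    [0,-0.27,-0.29,0,0.5],
    [0,-0.25,-0.31,0,0.5],
    [0,-0.24,-0.32,0,0.5],
    [0,-0.22,-0.33,0,0.5],
    [0,-0.2,-0.34,0,0.5],
    [0,-0.18,-0.35,0,0.5],
    [0,-0.17,-0.36,0,0.5],
    [0,0,0,0,0],
  ],
)

```text
t: 13.38
position: [0.4591, -0.0515, 0.0937]
tool_rot: [0.454, 3.107, -0.001]
force: [-0.0, 0.7, -0.2]
finger_gap: -0.0
gripper_force: 0.0
```

Emit:
apply_moves(
  commands=[
    [0,-0.15,-0.37,0,0.5],
    [0,-0.13,-0.38,0,0.5],
    [0,-0.11,-0.39,0,0.5],
    [0,-0.09,-0.39,0,0.5],
    [0,0,0,0,0],
  ],
)

```text
t: 13.8
position: [0.4474, -0.0893, 0.0936]
tool_rot: [0.129, 3.138, 0.0]
force: [1.0, 2.0, 1.0]
finger_gap: -0.004
gripper_force: 0.9
```

Emit:
apply_moves(
  commands=[
    [0,-0.04,-0.2,0,0.25],
    [0,-0.03,-0.2,0,0.25],
    [0,0,0,0,0],
  ],
)

```text
t: 14.05
position: [0.4457, -0.0988, 0.0935]
tool_rot: [0.046, 3.14, -0.001]
force: [0.2, 0.7, -0.0]
finger_gap: -0.001
gripper_force: 0.0
```

Emit:
apply_moves(
  commands=[
    [0,-0.02,-0.2,0,0.25],
    [0,-0.02,-0.2,0,0.25],
    [0,0,0,0,0],
  ],
)

```text
t: 14.3
position: [0.4445, -0.109, 0.0933]
tool_rot: [-0.036, 3.141, -0.001]
force: [0.4, 0.0, 0.3]
finger_gap: -0.001
gripper_force: 0.0
```

```bash
cat > g.py <<'E'
from h import *
from cell import r
import sys
H=np.array([.633,-.1245])
for n in ("scene","top"):
    f=r.grab_frame(n);P=cloud(f);I=f["frame"]
    cv2.imwrite(f"pics/{n}{sys.argv[1]}.png",I[...,::-1]); I=I.astype(int)
    g=(I.max(-1)-I.min(-1)<30)&(I.mean(-1)>100)
    z=P[...,2]
    def dirn(m,lab):
        q=P[m]
        if len(q)<15: print(n,lab,len(q));return
        l=cv2.fitLine(q[:,:2].astype(np.float32),cv2.DIST_HUBER,0,.01,.01).ravel();print(n,lab,len(q),np.degrees(np.arctan2(l[1],l[0])).round(2)%180,l[2:].round(4))
    dirn(g&(z>.055)&(z<.074)&(P[...,0]>.46)&(P[...,0]<.60)&(P[...,1]<-.09)&(P[...,1]>-.17),"gate")
    dirn(g&(z>.055)&(z<.074)&(P[...,0]>.44)&(P[...,0]<.60)&(P[...,1]>.08)&(P[...,1]<.15),"fixed")
    q=P[g&(z>.105)&(z<.12)&(abs(P[...,0]-.443)<.03)&(P[...,1]>-.17)&(P[...,1]<-.11)]
    if len(q): print(n,"lug",len(q),q.mean(0))
E
python3 g.py 6
```

```text
scene gate 330 4.55 [ 0.5108 -0.1306]
scene fixed 399 4.98 [0.5374 0.1192]
scene lug 26 [ 0.45517206 -0.13195371  0.11315919]
top gate 175 4.45 [ 0.5646 -0.1308]
top fixed 391 5.63 [0.5187 0.1148]
```

```bash
python3 -c "
import cv2
a=cv2.imread('pics/scene6.png')[140:260,180:340];cv2.imwrite('pics/c6.png',cv2.resize(a,None,fx=4,fy=4,interpolation=2))"
```

```text
(no output)
```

View pics/c6.png

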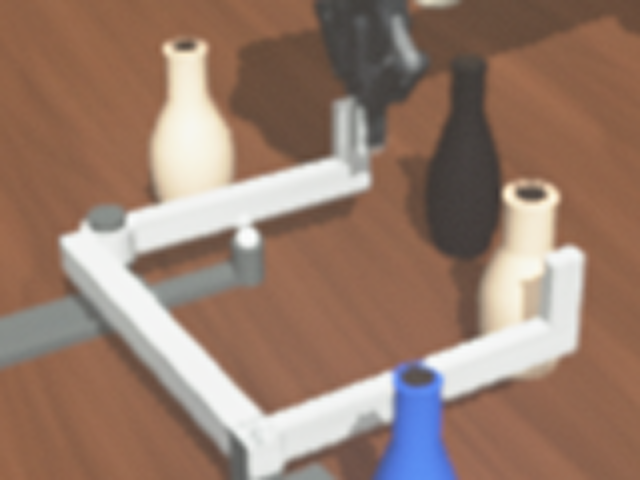

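The gate now looks parallel to the fixed arm, and the contact force has dropped away, so it appears to have snapped over. I'll creep forward gently to confirm it is against the stop.

Emit:
apply_moves(
  commands=[
    [0,0,-0.12,0,0],
    [0,0,-0.12,0,0],
    [0,0,0,0,0],
  ],
)

```text
t: 14.65
position: [0.4442, -0.1152, 0.0931]
tool_rot: [-0.038, 3.141, -0.0]
force: [0.1, -0.9, 0.3]
finger_gap: -0.003
gripper_force: 0.0
```

Emit:
apply_moves(
  commands=[
    [0,0,-0.08,0,0],
    [0,0,0,0,0],
  ],
)

```text
t: 14.82
position: [0.4441, -0.1171, 0.0931]
tool_rot: [-0.039, 3.141, -0.0]
force: [0.0, -0.5, 0.7]
finger_gap: 0.001
gripper_force: 0.0
```

Emit:
apply_moves(
  commands=[
    [0,0,-0.08,0,0],
    [0,0,0,0,0],
  ],
)

```text
t: 14.98
position: [0.4441, -0.1192, 0.0931]
tool_rot: [-0.039, 3.141, -0.0]
force: [0.3, 0.4, -0.5]
finger_gap: 0.004
gripper_force: 0.0
```

Emit:
apply_moves(
  commands=[
    [0,0,-0.06,0,0],
    [0,0,0,0,0],
  ],
)

```text
t: 15.15
position: [0.444, -0.1206, 0.093]
tool_rot: [-0.039, 3.141, -0.0]
force: [0.3, 0.9, 0.4]
finger_gap: -0.005
gripper_force: 0.0
```

Emit:
apply_moves(
  commands=[
    [0,0,-0.06,0,0],
    [0,0,0,0,0],
  ],
)

```text
t: 15.32
position: [0.4441, -0.1221, 0.0931]
tool_rot: [-0.039, 3.141, -0.0]
force: [0.3, -0.9, -0.6]
finger_gap: 0.003
gripper_force: 0.0
```

Emit:
apply_moves(
  commands=[
    [0,0,-0.06,0,0],
    [0,0,0,0,0],
  ],
)

```text
t: 15.48
position: [0.4441, -0.1236, 0.0931]
tool_rot: [-0.039, 3.141, -0.0]
force: [0.4, -0.3, -0.5]
finger_gap: -0.0
gripper_force: 0.0
```

Emit:
apply_moves(
  commands=[
    [0,0,-0.05,0,0],
    [0,0,0,0,0],
  ],
)

```text
t: 15.65
position: [0.444, -0.1245, 0.093]
tool_rot: [0.039, -3.141, -0.001]
force: [1.2, 1.1, 0.5]
finger_gap: -0.004
gripper_force: 0.6
```

Emit:
apply_moves(
  commands=[
    [0,0,-0.04,0,0],
    [0,0,0,0,0],
  ],
)

```text
t: 15.82
position: [0.444, -0.1247, 0.0929]
tool_rot: [0.039, -3.141, -0.004]
force: [1.0, 5.6, 2.1]
finger_gap: 0.002
gripper_force: 2.8
```

Emit:
apply_moves(
  commands=[
    [0,0,-0.02,0,0],
    [0,0,0,0,0],
  ],
)

```text
t: 15.98
position: [0.444, -0.1248, 0.0929]
tool_rot: [0.039, -3.141, -0.005]
force: [-0.1, 6.4, 1.8]
finger_gap: -0.0
gripper_force: 3.7
```

The fingers now meet a firm stop: 6 N with no motion, and the lug centre comes out near y≈-0.141 as expected. I'll back off, rise and verify.

Emit:
apply_moves(
  commands=[
    [0,0,0.2,0,0],
    [0,0,0.5,0,0],
    [0,0,0.5,0,0],
    [0,0,0.3,0.5,0],
    [0,0,0,0.9,0],
    [0,0,0,0.9,0],
    [0,0,0,0.9,0],
    [0,0,0,0.9,0],
    [0,0,0,0.9,0],
    [0,0,0,0.9,0],
    [0,0,0,0,0],
    [0,0,0,0,0],
  ],
)

```text
t: 16.98
position: [0.4446, -0.0885, 0.2418]
tool_rot: [-0.04, 3.139, -0.003]
force: [0.3, -0.5, -0.2]
finger_gap: -0.0
gripper_force: 0.0
```

```bash
python3 g.py 7; python3 - <<'E'
from h import *
from cell import r
f,P=wcloud(r);P=P.reshape(-1,3);s=r.state();print(s["position"],s["t"],s["force"])
q=P[(P[:,2]>.062)&(P[:,2]<.074)&(P[:,0]>.46)&(P[:,0]<.60)&(P[:,1]<-.1)&(P[:,1]>-.17)]
if len(q)>20:
    l=cv2.fitLine(q[:,:2].astype(np.float32),cv2.DIST_HUBER,0,.01,.01).ravel();print("wrist gate",len(q),np.degrees(np.arctan2(l[1],l[0]))%180)
q=P[(P[:,2]>.109)&(P[:,2]<.12)&(abs(P[:,0]-.443)<.03)&(P[:,1]>-.17)&(P[:,1]<-.11)]
if len(q)>20: print("lug",cv2.minAreaRect(q[:,:2].astype(np.float32)))
D0=pickle.load(open("f1.pkl","rb"))["scene"];f=r.grab_frame("scene");A=cloud(D0);B=cloud(f)
for nm,x,y,h in [("short",.411,.048,.126),("round",.535,-.229,.138),("black",.376,-.096,.15),("blue",.582,.218,.15),("b1",.4115,.3515,.153),("b2",.622,.348,.165),("moved",.517,.353,.165)]:
    o=[]
    for P in (A,B):
        q=P[(abs(P[...,0]-x)<.035)&(abs(P[...,1]-y)<.035)&(P[...,2]>h-.006)&(P[...,2]<h+.006)];o.append((len(q),q.mean(0).round(4).tolist() if len(q) else 0))
    print(nm,o)
a=f["frame"][130:330,170:430];cv2.imwrite('pics/c7.png',cv2.resize(a,None,fx=3,fy=3,interpolation=2)[...,::-1])
E
```

```text
scene gate 327 5.22 [ 0.5345 -0.1321]
scene fixed 403 5.84 [0.4975 0.1154]
scene lug 43 [ 0.44667882 -0.14217231  0.11216487]
top gate 134 1.11 [ 0.5795 -0.1292]
top fixed 388 5.66 [0.5192 0.1149]
[ 0.44325281 -0.08808021  0.23902164] 17.1333 [0.26210372 0.0202067  0.29597435]
wrist gate 1641 5.192238
lug ((0.4435168504714966, -0.14330656826496124), (0.022607307881116867, 0.01255783811211586), 4.828634262084961)
short [(91, [0.4125, 0.0491, 0.1265]), (94, [0.4123, 0.0497, 0.1265])]
round [(51, [0.537, -0.2261, 0.1383]), (53, [0.5368, -0.2258, 0.1381])]
black [(49, [0.3768, -0.0931, 0.15]), (47, [0.3767, -0.0937, 0.15])]
blue [(109, [0.5837, 0.2194, 0.1503]), (111, [0.5837, 0.2198, 0.1503])]
b1 [(159, [0.4129, 0.3527, 0.1533]), (162, [0.4131, 0.353, 0.1533])]
b2 [(160, [0.623, 0.3491, 0.1653]), (162, [0.623, 0.3492, 0.1653])]
moved [(0, 0), (141, [0.5189, 0.3545, 0.1654])]
```

View pics/c7.png

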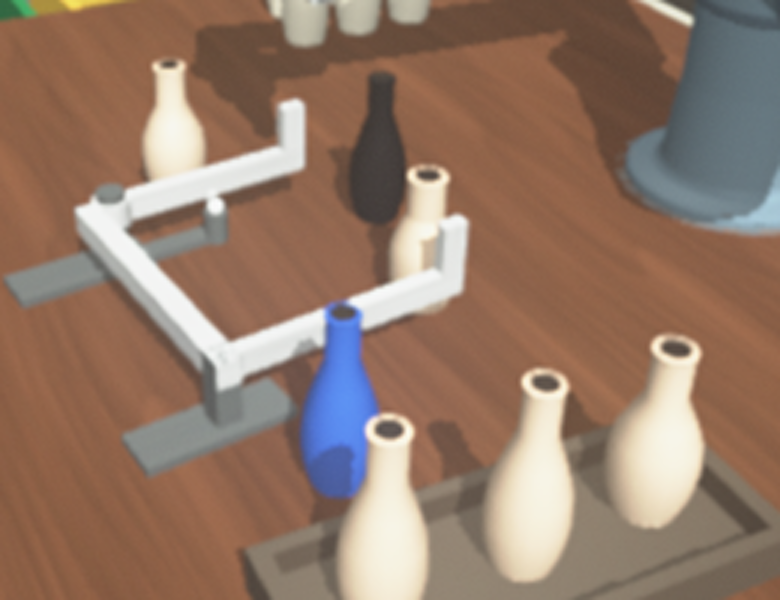

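The gate is square: 5.2° against about 5.7° for the fixed arm, which is within measurement noise. The bottle is upright on the board and the others have not moved. I'll hand in the job.

```bash
python3 -c "
from cell import r
print(r.finish_job())"
```

```text
the job is handed in; nothing more can be done
None
```

I stood bottle_tall upright in the middle of the ware board, swung the folding arm out against its end stop square to the rail, left every other bottle where it was, and handed the job in at about 17 s; no verdict was returned.

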